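# Set the knocked-about tip boxes right

### The job

Two pipette-tip boxes need putting right, by pushing with the fingertips only, in whichever order you like: push over the empty box that stands on its end so that it lands on its white base with the blue lid up, and flip the raised lid of the full box over and press it fully shut. Do not grip or strike the standing box, do not pick up or drag either one, let each stay about where it is, and leave everything else on the bench undisturbed.

Things in the scene. Friction and masses are not known exactly. Their poses are not given: they have to be found in the camera images.
- end_box: empty, closed tip box, 122 x 85 x 72 mm, 0.14 kg, loose, standing on an 85 x 72 mm end (122 mm tall). Origin: centre of that end, on the bench. z along its length, up at first; x from white base (face at x = -36 mm) to blue lid (face at +36 mm), pointing anywhere. Pushed towards -x high on the lid face it tips on its heel edge, balances at 0.53 rad, then falls on its base. Pushed low it slides.
- end_box_heel (a point): middle of the edge where end_box's white base meets the bench (x = -36 mm, y = 0, z = 0 of the box): the edge it tips about, on the bench before and after
- end_box_lid (a point): centre of the flat outer face of end_box's blue lid; when the box is right it is 72 mm above the bench, facing up
- open_box: full tip box, 0.5 kg, loose, on its base with its clear blue lid flipped up and yellow tips showing; white base 85 (x) x 122 (y) x 45 mm high, 72 mm high when shut. Origin: centre of its underside; z up; x from front to hinge side. The hinge line runs along y at x = +42.5 mm, z = 45 mm.
- flip_lid (a joint): lid angle of open_box, rad: 0 shut, 1.57 upright, 1.9 fully open (starts 1.5 to 1.85). The lid is a shell 85 x 122 mm, 27 mm deep; its outer face lies 27 mm off the hinge line and looks to the box's +x when upright, up when shut. A stiff hinge (0.04 N m) keeps it where it is left, so it must be pushed all the way down; there is no catch.
- lid_edge (a point): middle of the free outer edge of the lid (85 mm along the lid from the hinge, on its outer face); shut, it lies 72 mm above the bench over the front of the box
- shut_box: bystander: third tip box of the kind, shut and upright on the bench, 85 x 122 x 72 mm high; origin at the centre of its underside
- beaker: bystander: small glass beaker, 54 mm wide, 70 mm high; origin at the centre of its underside
- pipette_yellow: bystander: hand pipette with a yellow button, lying on the bench, 240 mm long along its x, 26 mm high; origin under its barrel, 82 mm from the button end
- pipette_blue: bystander: the same with a blue button
- spray_bottle: bystander: spray bottle, 72 mm wide, 195 mm high; origin at the centre of its underside
- tube_rack: bystander: orange rack with small capped tubes, 180 x 90 x 42 mm; origin at the centre of its underside
There are look-alikes about, which are no part of the job. What is shaped like the open_box but brown or red is not meant. Leave any pink look-alike of the end_box alone.

How it is judged:
By the outcome, as a careful person would: the job done as asked, in the order asked, and still so for the second after the job is handed in, with the robot touching nothing.
It also fails if it takes over 58 s, if anything falls off the work surface, if the arm or the gripper's body presses on something with over 40 N, if the wrist force passes 120 N, or if a joint passes its speed limit or range.

### The arm

A 6-joint arm with a two-finger parallel gripper is mounted at the origin on the work surface. World frame = base frame: x ahead of the robot, y to its left, z up, the work surface at z = 0. Lengths are in mm, angles in rad, forces in N, time in s.
With the tool pointing down it reaches from about 325 to 875 mm from the base axis. Payload 4.4 kg.
Tool frame: the origin (TCP) lies where the fingers leave the gripper's body, on its centre line; the fingertips stand r.tip_reach ahead of it and the grasp point (between the pads) lies 54 mm ahead of it (r.tip_reach is the distance from the TCP to the fingertips, in mm); z points along the fingers, y is the line along which they close (so a half turn about z gives the same grasp; the last joint's range is limited). The gripper opens to 85 mm and grips with 20 to 120 N. Pads are 22 mm wide; open, the fingers measure 114 mm over their backs; the gripper's body (76 mm by 85 mm) begins 54 mm behind the grasp point. The pads swing forward as they close: fully open they stand 13 mm farther back than shut.
Start: joints at [-1.498, 0.207, 1.542, -0, 1.393, -0.15], TCP at [127.601, -560.666, 303.882] pointing down, gripper open.
Joint ranges: [-2.73, 2.73], [-0.86, 2.22], [0.23, 2.46], [-1.11, 4.25], [0.08, 2.63], [-2.82, 2.82]. Speed limits (rad/s): [2.79, 2.79, 3.14, 3.14, 3.14, 3.14].

### API

Orientations are given as a unit quaternion [w, x, y, z].
In Python, from station import r gives the robot as it stands.
- The arm moves only by the shell command python3 -m pendant 'ROWS' [FORCE]. ROWS is JSON, a list of rows, each an object of numbers: "wx", "wy", "wz": the turn, a rotation vector about the world's x, y, z in units of 0.5 rad (1.0 is 0.5 rad); "tx", "ty", "tz": the shift along the world's x, y, z in units of 15 cm (1.0 is 15 cm); "grip": the opening, from 0 (shut) to 1 (fully open). A call has exactly 5 rows; each row is the pose to reach, as a shift and turn from the pose commanded when the call began; what a row does not reach only later rows make up. A row lasts 1/10 s, in which the tool goes at most 50 mm and 8.59 degrees, less where a joint would pass 70% of its speed; a pose out of reach is approached as far as the arm can. A call with a number of a shift or a turn outside -1 to 1 is refused whole. A call with a gripper value outside its range is refused whole. The fingers move at their own pace and stop on an object; FORCE is the grip in N (left out, the last holds). Time passes only in rows, so rows that repeat a pose let the fingers close, or fill a call up. It gives the time, the measured TCP pose, the force, the opening and the grip force at its end, in the units of the state.
- r.sense(): the state, without advancing time (a new reading comes with each control period).
- r.get_image(name): name is "scene" or "top" or "wrist"; returns a dict with "pixels" (420x560x3 uint8, red, green, blue), "intrinsics" (3x3 intrinsics, pixels), "dist_coeffs" ([k1, k2, p1, p2, k3] as OpenCV has them; the pictures are not rectified), "rvec" (rotation vector, rad) and "tvec" (3), from world to camera coordinates, as OpenCV has them; the wrist camera has in their place "tool_from_camera" (4x4, takes a point from camera to tool coordinates, whose origin is the TCP and whose axes are the flange's). Camera axes: x right, y down, z forward; pixel columns grow to the right and rows downward; lengths in mm; the calibration is good to about 2 mm. A picture is of the moment at which its call begins: read the wrist's pose just before it. There is no depth.
- r.hand_in(): hands the job in; it is judged then, once.
The state is a dict: "time_s": time; "joint_positions": joint angles; "dq": joint speeds; "effort": joint torques, N m; "position": TCP position; "tcp_rot": TCP orientation; "ft_force": force on the tool from outside, world axes, zero at the start; "torque": the same for the moment, N m; "gripper_width": opening from 0.0 (shut) to 1.0 (fully open); "grasp_force": force on a finger pad.
Only numpy, scipy, OpenCV 4.12 (cv2) and the standard library are available. Lean on these libraries where they do the work, as an engineer would, in place of code of your own. Each camera call takes 0.05 s, during which the arm holds its last target. There are 200 camera calls.

## Working session

There is one attempt and no reset: what is moved stays moved. The work goes in short steps, Python scripts to look and compute and a shell command to move; the robot and the scene stay as the last step left them, time stands still between calls to the robot, and variables do not carry over. Pictures are saved under pics/ and viewed, at most 10 in all, crops included, and the job is handed in when it is done.

```bash
ls; mkdir -p pics; cat > h.py <<'E'
from station import r
import numpy as np, cv2, pickle
def cap(n,f):
    s=r.sense(); d=r.get_image(n); d['state']=s
    pickle.dump(d,open(f'pics/{f}.pkl','wb')); cv2.imwrite(f'pics/{f}.png',d['pixels'][:,:,::-1]); return d
def load(f): return pickle.load(open(f'pics/{f}.pkl','rb'))
def ray(d,uv):
    uv=np.array(uv,float).reshape(-1,1,2)
    p=cv2.undistortPoints(uv,np.array(d['intrinsics']),np.array(d['dist_coeffs'])).reshape(-1,2)
    R=cv2.Rodrigues(np.array(d['rvec'],float))[0]; t=np.array(d['tvec'],float).ravel()
    return -R.T@t, np.c_[p,np.ones(len(p))]@R
def onz(d,uv,z):
    c,v=ray(d,uv); z=np.broadcast_to(z,len(v)); return c+v*((z-c[2])/v[:,2])[:,None]
def proj(d,P):
    return cv2.projectPoints(np.array(P,float).reshape(-1,1,3),np.array(d['rvec'],float),np.array(d['tvec'],float),np.array(d['intrinsics']),np.array(d['dist_coeffs']))[0].reshape(-1,2)
E
python3 - <<'E'
from h import *
for n in('scene','top'):
    d=cap(n,n+'0'); print(n,ray(d,[[280,210]]))
s=r.sense(); print(r.tip_reach,s['position'],s['tcp_rot'],s['ft_force'],s['time_s'])
E
```

```text
pics
scene (array([1745.85326209,  -68.60516934, 1126.02272388]), array([[-0.74792108,  0.0630207 , -0.66081724]]))
top (array([ 287.81337296,   -2.73209811, 1350.22900838]), array([[ 0.19865623, -0.00564403, -0.98028932]]))
72.6 [ 127.5608314  -560.12217646  302.82196538] [-1.05317101e-03  9.93745532e-01  1.11663364e-01  3.39870446e-05] [-0.46732024  0.04270654 -0.83320743] 0.1
```

View pics/scene0.png

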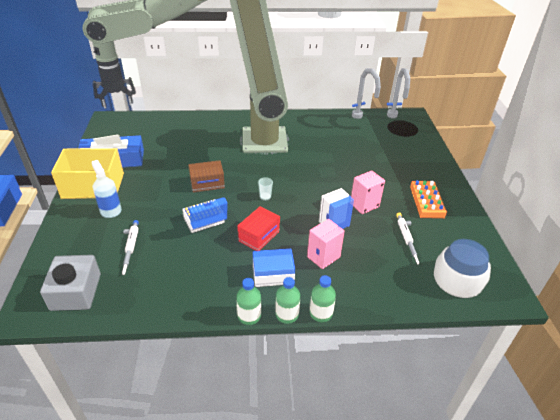

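View pics/top0.png

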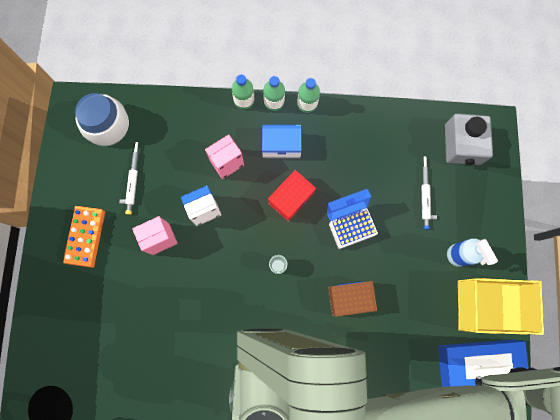

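The scene view shows end_box at about (336,208) and open_box at (206,213). In the top view they are at (200,205), with the blue lid on the far side, and at (352,222), with the hinge on the far side. I'll enlarge both for corner positions.

```bash
python3 - <<'E'
from h import *
a=load('top0')['pixels'];b=load('scene0')['pixels']
c=lambda p,x,y:cv2.resize(p[y:y+60,x:x+80],None,fx=5,fy=5,interpolation=cv2.INTER_CUBIC)
im=np.vstack([np.hstack([c(a,160,175),c(a,312,187)]),np.hstack([c(b,300,182),c(b,167,184)])])
cv2.imwrite('pics/crop0.png',im[:,:,::-1])
E
```

```text
(no output)
```

View pics/crop0.png

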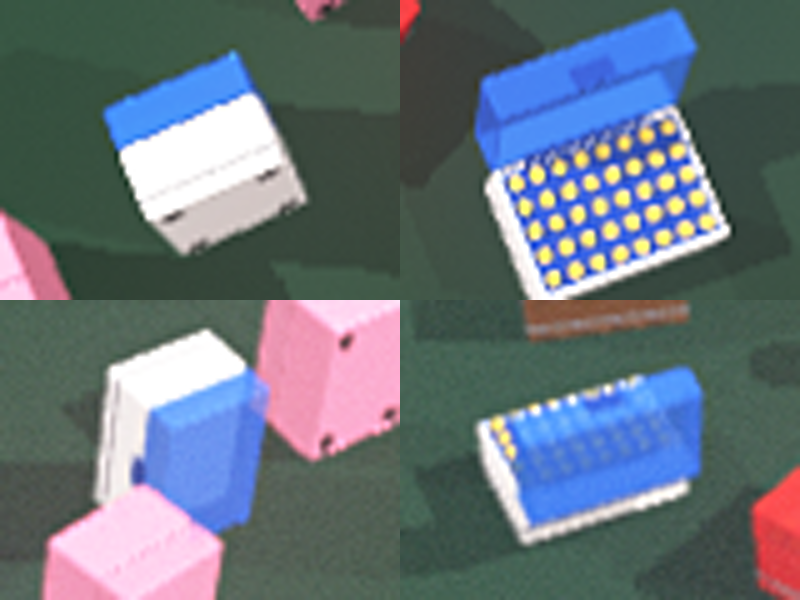

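Crop: end_box top-face corners in the top view are about (103,112), (235,52), (288,158), (150,220), and its heel corners are (190,255), (305,205). The open box's lid free edge runs (482,80)–(678,10), and its base rim corners are (487,182) and (728,232).

```bash
python3 - <<'E'
from h import *
np.set_printoptions(suppress=True,precision=1)
d=load('top0');s=load('scene0')
e=lambda L:np.array(L)/5+[160,175]
o=lambda L:np.array(L)/5+[312-80,187]
T=onz(d,e([(103,112),(235,52),(288,158),(150,220)]),122);print('end top',T,'centre',T.mean(0))
for i in range(4):print(np.linalg.norm(T[i]-T[(i+1)%4]))
H=onz(d,e([(190,255),(305,205)]),0);print('heel',H,H.mean(0))
# scene view top face of end
es=lambda L:np.array(L)/5+[300,182-60]
print('scene end top', onz(s,es([(108,367),(208,330),(268,382)]),122))
B=onz(d,o([(487,182),(728,232),(540,300)]),45);print('base rim',B)
F=o([(482,80),(678,10)])
for z in (110,120,128,132):print('lid free',z,onz(d,F,z).ravel())
fs=np.array([(535,378),(695,368)])/5+[167-80,184-60]
print('scene lid free')
for z in (110,120,128,132):print(z,onz(s,fs,z).ravel())
print('pink',onz(d,[[226,136],[242,160],[215,175]],0).ravel(),'red',onz(d,[[316,185],[290,170]],72).ravel(),'beaker',onz(d,[[278,262]],70))
print(onz(d,[[153,215],[175,245]],100).ravel())
E
```

```text
end top [[557.2 278.  122. ]
 [597.1 205.  122. ]
 [536.4 169.  122. ]
 [495.8 244.7 122. ]] centre [546.6 224.2 122. ]
83.24974440736418
70.58006831406325
85.89139931280603
69.83303047735237
heel [[495.9 242.1   0. ]
 [531.7 172.8   0. ]] [513.8 207.5   0. ]
scene end top [[539.6 173.1 122. ]
 [501.9 247.8 122. ]
 [559.1 279.3 122. ]]
base rim [[ 519.7 -161.3   45. ]
 [ 497.2 -308.    45. ]
 [ 450.  -195.3   45. ]]
lid free 110 [ 567.8 -148.7  110.   616.3 -262.4  110. ]
lid free 120 [ 565.6 -147.5  120.   613.7 -260.3  120. ]
lid free 128 [ 563.7 -146.6  128.   611.6 -258.6  128. ]
lid free 132 [ 562.8 -146.1  132.   610.5 -257.8  132. ]
scene lid free
110 [ 532.9 -258.1  110.   525.9 -151.   110. ]
120 [ 544.8 -256.3  120.   537.9 -150.2  120. ]
128 [ 554.3 -254.8  128.   547.6 -149.6  128. ]
132 [ 559.1 -254.   132.   552.4 -149.2  132. ]
pink [797.4 178.7   0.  718.4 120.5   0.  663.5 203.1   0. ] red [ 629.7 -114.2   72.   672.1  -33.7   72. ] beaker [[393.1 -12.6  70. ]]
[505.  358.7 100.  421.5 285.1 100. ]
```

```bash
for i in 1 2 3; do :; done
python3 -m pendant '[{"tx":0.16,"ty":0.12,"wz":0.02,"grip":0},{"tx":0.33,"ty":0.25,"wz":0.04,"grip":0},{"tx":0.5,"ty":0.38,"wz":0.06,"grip":0},{"tx":0.66,"ty":0.5,"wz":0.08,"grip":0},{"tx":0.83,"ty":0.63,"wz":0.1,"grip":0}]'
python3 -m pendant '[{"tx":0.16,"ty":0.12,"wz":0.02,"grip":0},{"tx":0.33,"ty":0.25,"wz":0.04,"grip":0},{"tx":0.5,"ty":0.38,"wz":0.06,"grip":0},{"tx":0.66,"ty":0.5,"wz":0.08,"grip":0},{"tx":0.83,"ty":0.63,"wz":0.1,"grip":0}]'
python3 -m pendant '[{"tx":0.16,"ty":0.12,"wz":0.02,"grip":0},{"tx":0.33,"ty":0.25,"wz":0.04,"grip":0},{"tx":0.5,"ty":0.38,"wz":0.06,"grip":0},{"tx":0.66,"ty":0.5,"wz":0.08,"grip":0},{"tx":0.83,"ty":0.63,"wz":0.1,"grip":0}]'
python3 -m pendant '[{"tx":0.16,"ty":0.12,"wz":0.02,"grip":0},{"tx":0.33,"ty":0.25,"wz":0.04,"grip":0},{"tx":0.5,"ty":0.38,"wz":0.06,"grip":0},{"tx":0.66,"ty":0.5,"wz":0.08,"grip":0},{"tx":0.83,"ty":0.63,"wz":0.1,"grip":0}]'
python3 -c "
from h import *;print(r.tip_reach,r.sense()['position'],r.sense()['tcp_rot'],r.sense()['gripper_width']);cap('scene','s1');d=cap('wrist','w1');print(d['tool_from_camera'])
im=np.hstack([cv2.resize(d['pixels'],(400,300)),cv2.resize(load('s1')['pixels'][120:240,120:280],(400,300))]);cv2.imwrite('pics/v1.png',im[:,:,::-1])"
```

```text
72.6 [ 127.5608314  -560.12217646  302.82196538] [-1.05317101e-03  9.93745532e-01  1.11663364e-01  3.39870446e-05] 1.004179088557302
[[ 1.15742099e-03 -9.56109869e-01 -2.93006106e-01  7.32712374e+01]
 [ 9.99998855e-01  1.39238559e-03 -5.93345782e-04 -1.21772105e+00]
 [ 9.75281236e-04 -2.93005083e-01  9.56110386e-01 -6.97427387e+01]
 [ 0.00000000e+00  0.00000000e+00  0.00000000e+00  1.00000000e+00]]invalid input
invalid input
invalid input
invalid input
```

View pics/v1.png

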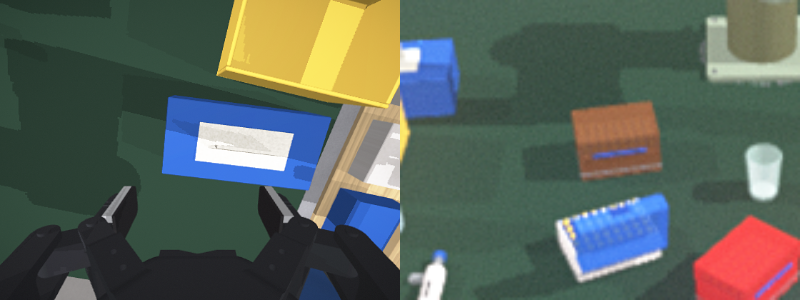

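The arm did not move: the wrist view still shows the blue tray under the open fingers. My rows were refused, so I'll retry with every key given.

```bash
python3 -m pendant '[{"wx":0,"wy":0,"wz":0.02,"tx":0.16,"ty":0.12,"tz":0,"grip":0},{"wx":0,"wy":0,"wz":0.04,"tx":0.33,"ty":0.25,"tz":0,"grip":0},{"wx":0,"wy":0,"wz":0.06,"tx":0.5,"ty":0.38,"tz":0,"grip":0},{"wx":0,"wy":0,"wz":0.08,"tx":0.66,"ty":0.5,"tz":0,"grip":0},{"wx":0,"wy":0,"wz":0.1,"tx":0.83,"ty":0.63,"tz":0,"grip":0}]'
```

```text
time_s: 0.7
position: [252.8, -465.3, 303.7]
tcp_rot: [-0.0, 0.991, 0.136, -0.0]
ft_force: [-0.0, -0.1, -0.2]
gripper_width: 0.14
grasp_force: 0.0
```

```bash
python3 -m pendant '[{"wx":0,"wy":0,"wz":0.02,"tx":0.16,"ty":0.12,"tz":0,"grip":0},{"wx":0,"wy":0,"wz":0.04,"tx":0.33,"ty":0.25,"tz":0,"grip":0},{"wx":0,"wy":0,"wz":0.06,"tx":0.5,"ty":0.38,"tz":0,"grip":0},{"wx":0,"wy":0,"wz":0.08,"tx":0.66,"ty":0.5,"tz":0,"grip":0},{"wx":0,"wy":0,"wz":0.1,"tx":0.83,"ty":0.63,"tz":0,"grip":0}]' | head -2
python3 -m pendant '[{"wx":0,"wy":0,"wz":0.02,"tx":0.16,"ty":0.12,"tz":0,"grip":0},{"wx":0,"wy":0,"wz":0.04,"tx":0.33,"ty":0.25,"tz":0,"grip":0},{"wx":0,"wy":0,"wz":0.06,"tx":0.5,"ty":0.38,"tz":0,"grip":0},{"wx":0,"wy":0,"wz":0.08,"tx":0.66,"ty":0.5,"tz":0,"grip":0},{"wx":0,"wy":0,"wz":0.1,"tx":0.83,"ty":0.63,"tz":0,"grip":0}]' |head -2
python3 -m pendant '[{"wx":0,"wy":0,"wz":0.02,"tx":0.16,"ty":0.12,"tz":0,"grip":0},{"wx":0,"wy":0,"wz":0.04,"tx":0.33,"ty":0.25,"tz":0,"grip":0},{"wx":0,"wy":0,"wz":0.06,"tx":0.5,"ty":0.38,"tz":0,"grip":0},{"wx":0,"wy":0,"wz":0.08,"tx":0.66,"ty":0.5,"tz":0,"grip":0},{"wx":0,"wy":0,"wz":0.1,"tx":0.83,"ty":0.63,"tz":0,"grip":0}]'
python3 -c "
from h import *;d=cap('scene','s1');w=cap('wrist','w1')
im=np.hstack([cv2.resize(w['pixels'],(400,300)),cv2.resize(d['pixels'][120:240,120:280],(400,300))]);cv2.imwrite('pics/v2.png',im[:,:,::-1])"
```

```text
time_s: 1.2
position: [377.4, -370.7, 303.7]
time_s: 1.7
position: [501.8, -276.3, 303.6]
time_s: 2.2
position: [626.3, -181.8, 303.4]
tcp_rot: [-0.0, 0.978, 0.21, -0.0]
ft_force: [0.1, 0.3, 0.1]
gripper_width: -0.0
grasp_force: 0.0
```

View pics/v2.png

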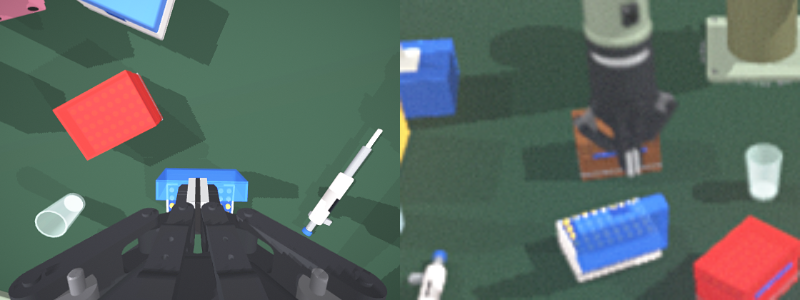

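The wrist view shows the lid at (157–248, 170–198), square to the tool and centred ahead of the closed fingertips. I'll check the lid edge from this view.

```bash
python3 - <<'E'
from h import *
from scipy.spatial.transform import Rotation as Ro
np.set_printoptions(suppress=True,precision=1)
d=load('w1');s=d['state'];q=s['tcp_rot'];R=Ro.from_quat([q[1],q[2],q[3],q[0]]).as_matrix()
T=np.eye(4);T[:3,:3]=R;T[:3,3]=s['position'];M=T@np.array(d['tool_from_camera'])
im=d['pixels'].astype(int)[220:300,200:370]
m=(im[...,2]>150)&(im[...,2]>im[...,0]+60)
ys,xs=np.nonzero(m);print(xs.min()+200,xs.max()+200,ys.min()+220,ys.max()+220)
print([(x+200, np.nonzero(m[:,x])[0][[0,-1]]+220) for x in range(15,150,12) if m[:,x].any()])
p=cv2.undistortPoints(np.array([[[222.,238]],[[344.,238]],[[218,256]],[[348,256]]]),np.array(d['intrinsics']),np.array(d['dist_coeffs'])).reshape(-1,2)
v=np.c_[p,np.ones(len(p))]@M[:3,:3].T;c=M[:3,3]
for z in(110,124,130):
  P=c+v*((z-c[2])/v[:,2])[:,None];print(z,P[:,:2].ravel(),np.linalg.norm(P[0]-P[1]),np.linalg.norm(P[2]-P[3]))
E
```

```text
218 347 235 297
[(227, array([241, 280])), (239, array([235, 293])), (251, array([235, 260])), (263, array([236, 257])), (275, array([236, 248])), (287, array([236, 248])), (299, array([236, 257])), (311, array([236, 287])), (323, array([237, 297])), (335, array([242, 281])), (347, array([254, 258]))]
110 [ 574.5 -142.7  624.3 -251.3  554.8 -146.1  609.  -264.1] 119.53342175313517 129.83310030873162
124 [ 580.9 -142.9  628.1 -245.7  562.3 -146.2  613.6 -257.9] 113.18131828278118 122.93366352408805
130 [ 583.7 -143.   629.7 -243.3  565.5 -146.2  615.5 -255.2] 110.45898822405805 119.97676204495502
```

```bash
python3 -m pendant '[{"wx":0,"wy":0,"wz":0,"tx":0,"ty":0,"tz":-0.15,"grip":0},{"wx":0,"wy":0,"wz":0,"tx":0,"ty":0,"tz":-0.31,"grip":0},{"wx":0,"wy":0,"wz":0,"tx":0,"ty":0,"tz":-0.46,"grip":0},{"wx":0,"wy":0,"wz":0,"tx":0,"ty":0,"tz":-0.61,"grip":0},{"wx":0,"wy":0,"wz":0,"tx":0,"ty":0,"tz":-0.76,"grip":0}]'
python3 -m pendant '[{"wx":0,"wy":0,"wz":0,"tx":-0.07,"ty":-0.03,"tz":0,"grip":0},{"wx":0,"wy":0,"wz":0,"tx":-0.14,"ty":-0.065,"tz":0,"grip":0},{"wx":0,"wy":0,"wz":0,"tx":-0.2,"ty":-0.09,"tz":0,"grip":0},{"wx":0,"wy":0,"wz":0,"tx":-0.25,"ty":-0.115,"tz":0,"grip":0},{"wx":0,"wy":0,"wz":0,"tx":-0.3,"ty":-0.137,"tz":0,"grip":0}]'
```

```text
time_s: 2.8
position: [624.8, -183.2, 188.8]
tcp_rot: [-0.0, 0.978, 0.21, -0.0]
ft_force: [0.3, -0.8, 0.9]
gripper_width: -0.001
grasp_force: 0.0
time_s: 3.3
position: [580.6, -204.1, 191.7]
tcp_rot: [0.001, 0.978, 0.21, 0.001]
ft_force: [1.1, 0.6, 0.9]
gripper_width: 0.001
grasp_force: 0.5
```

```bash
python3 -m pendant '[{"wx":0,"wy":0,"wz":0,"tx":-0.05,"ty":-0.022,"tz":0,"grip":0},{"wx":0,"wy":0,"wz":0,"tx":-0.1,"ty":-0.045,"tz":0,"grip":0},{"wx":0,"wy":0,"wz":0,"tx":-0.15,"ty":-0.068,"tz":0,"grip":0},{"wx":0,"wy":0,"wz":0,"tx":-0.2,"ty":-0.09,"tz":0,"grip":0},{"wx":0,"wy":0,"wz":0,"tx":-0.25,"ty":-0.115,"tz":0,"grip":0}]'
python3 -c "
from h import *;d=cap('scene','s2');w=cap('top','t2')
im=np.hstack([cv2.resize(w['pixels'][160:280,290:450],(400,300)),cv2.resize(d['pixels'][120:240,120:280],(400,300))]);cv2.imwrite('pics/v3.png',im[:,:,::-1])"
```

```text
time_s: 3.8
position: [542.3, -220.6, 189.6]
tcp_rot: [-0.0, 0.978, 0.21, -0.0]
ft_force: [0.2, 0.4, -1.0]
gripper_width: -0.002
grasp_force: 0.2
```

View pics/v3.png

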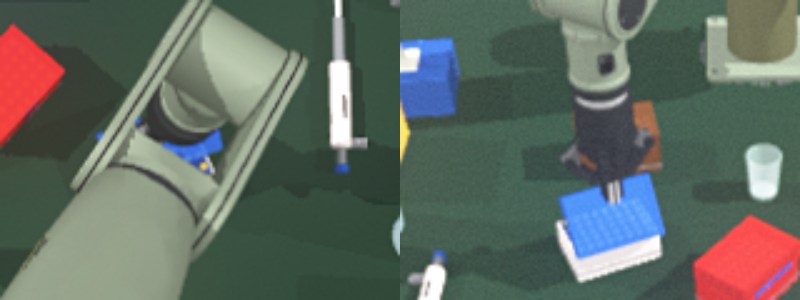

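The scene crop shows the lid leaning forward over the base, around (610,215), with the fingertips behind its free edge. I'll follow the arc over and down.

```bash
python3 -m pendant '[{"wx":0,"wy":0,"wz":0,"tx":-0.073,"ty":-0.033,"tz":0,"grip":0},{"wx":0,"wy":0,"wz":0,"tx":-0.145,"ty":-0.067,"tz":0,"grip":0},{"wx":0,"wy":0,"wz":0,"tx":-0.218,"ty":-0.1,"tz":-0.04,"grip":0},{"wx":0,"wy":0,"wz":0,"tx":-0.279,"ty":-0.128,"tz":-0.093,"grip":0},{"wx":0,"wy":0,"wz":0,"tx":-0.327,"ty":-0.15,"tz":-0.173,"grip":0}]'
python3 -m pendant '[{"wx":0,"wy":0,"wz":0,"tx":-0.01,"ty":-0.005,"tz":-0.03,"grip":0},{"wx":0,"wy":0,"wz":0,"tx":-0.02,"ty":-0.01,"tz":-0.06,"grip":0},{"wx":0,"wy":0,"wz":0,"tx":-0.02,"ty":-0.01,"tz":-0.09,"grip":0},{"wx":0,"wy":0,"wz":0,"tx":-0.02,"ty":-0.01,"tz":-0.11,"grip":0},{"wx":0,"wy":0,"wz":0,"tx":-0.02,"ty":-0.01,"tz":-0.12,"grip":0}]'
```

```text
time_s: 4.4
position: [493.1, -243.6, 163.5]
tcp_rot: [0.0, 0.978, 0.21, 0.0]
ft_force: [-0.1, -0.2, 0.1]
gripper_width: 0.004
grasp_force: 0.2
time_s: 4.9
position: [491.3, -244.3, 145.6]
tcp_rot: [-0.0, 0.978, 0.211, -0.0]
ft_force: [-0.8, -0.5, -0.2]
gripper_width: -0.002
grasp_force: 0.2
```

```bash
python3 -m pendant '[{"wx":0,"wy":0,"wz":0,"tx":0,"ty":0,"tz":-0.006,"grip":0},{"wx":0,"wy":0,"wz":0,"tx":0,"ty":0,"tz":-0.012,"grip":0},{"wx":0,"wy":0,"wz":0,"tx":0,"ty":0,"tz":-0.018,"grip":0},{"wx":0,"wy":0,"wz":0,"tx":0,"ty":0,"tz":-0.018,"grip":0},{"wx":0,"wy":0,"wz":0,"tx":0,"ty":0,"tz":-0.018,"grip":0}]'
```

```text
time_s: 5.4
position: [491.3, -244.5, 144.5]
tcp_rot: [0.0, 0.978, 0.21, 0.0]
ft_force: [-2.9, 1.8, 6.0]
gripper_width: 0.002
grasp_force: 3.4
```

```bash
python3 -m pendant '[{"wx":0,"wy":0,"wz":0,"tx":0,"ty":0,"tz":-0.007,"grip":0},{"wx":0,"wy":0,"wz":0,"tx":0,"ty":0,"tz":-0.013,"grip":0},{"wx":0,"wy":0,"wz":0,"tx":0,"ty":0,"tz":-0.013,"grip":0},{"wx":0,"wy":0,"wz":0,"tx":0,"ty":0,"tz":-0.013,"grip":0},{"wx":0,"wy":0,"wz":0,"tx":0,"ty":0,"tz":-0.013,"grip":0}]'
python3 -m pendant '[{"wx":0,"wy":0,"wz":0,"tx":0,"ty":0,"tz":0.1,"grip":0},{"wx":0,"wy":0,"wz":0,"tx":0,"ty":0,"tz":0.3,"grip":0},{"wx":0,"wy":0,"wz":0,"tx":0,"ty":0,"tz":0.5,"grip":0},{"wx":0,"wy":0,"wz":0,"tx":0,"ty":0,"tz":0.75,"grip":0},{"wx":0,"wy":0,"wz":0,"tx":0,"ty":0,"tz":1,"grip":0}]'
```

```text
time_s: 5.9
position: [491.4, -244.6, 144.3]
tcp_rot: [0.0, 0.978, 0.211, 0.0]
ft_force: [-6.4, 3.4, 16.0]
gripper_width: -0.0
grasp_force: 8.4
time_s: 6.4
position: [491.0, -244.3, 292.9]
tcp_rot: [0.0, 0.978, 0.21, 0.0]
ft_force: [0.5, -0.0, -0.9]
gripper_width: 0.001
grasp_force: 0.0
```

```bash
python3 -m pendant '[{"wx":0,"wy":0,"wz":0.01,"tx":0.04,"ty":0.17,"tz":0,"grip":0},{"wx":0,"wy":0,"wz":0.02,"tx":0.08,"ty":0.34,"tz":0,"grip":0},{"wx":0,"wy":0,"wz":0.03,"tx":0.13,"ty":0.51,"tz":0,"grip":0},{"wx":0,"wy":0,"wz":0.04,"tx":0.17,"ty":0.68,"tz":0,"grip":0},{"wx":0,"wy":0,"wz":0.04,"tx":0.213,"ty":0.85,"tz":0,"grip":0}]'|head -2
python3 -m pendant '[{"wx":0,"wy":0,"wz":0.01,"tx":0.04,"ty":0.17,"tz":0,"grip":0},{"wx":0,"wy":0,"wz":0.02,"tx":0.08,"ty":0.34,"tz":0,"grip":0},{"wx":0,"wy":0,"wz":0.03,"tx":0.13,"ty":0.51,"tz":0,"grip":0},{"wx":0,"wy":0,"wz":0.04,"tx":0.17,"ty":0.68,"tz":0,"grip":0},{"wx":0,"wy":0,"wz":0.04,"tx":0.213,"ty":0.85,"tz":0,"grip":0}]'|head -2
python3 -m pendant '[{"wx":0,"wy":0,"wz":0.01,"tx":0.04,"ty":0.17,"tz":0,"grip":0},{"wx":0,"wy":0,"wz":0.02,"tx":0.08,"ty":0.34,"tz":0,"grip":0},{"wx":0,"wy":0,"wz":0.03,"tx":0.13,"ty":0.51,"tz":0,"grip":0},{"wx":0,"wy":0,"wz":0.04,"tx":0.17,"ty":0.68,"tz":0,"grip":0},{"wx":0,"wy":0,"wz":0.04,"tx":0.213,"ty":0.85,"tz":0,"grip":0}]'|head -2
python3 -m pendant '[{"wx":0,"wy":0,"wz":0.01,"tx":0.04,"ty":0.17,"tz":0,"grip":0},{"wx":0,"wy":0,"wz":0.02,"tx":0.08,"ty":0.34,"tz":0,"grip":0},{"wx":0,"wy":0,"wz":0.03,"tx":0.13,"ty":0.51,"tz":0,"grip":0},{"wx":0,"wy":0,"wz":0.03,"tx":0.17,"ty":0.68,"tz":0,"grip":0},{"wx":0,"wy":0,"wz":0.03,"tx":0.213,"ty":0.85,"tz":0,"grip":0}]'
python3 -c "
from h import *;d=cap('scene','s3');w=cap('wrist','w3')
im=np.hstack([cv2.resize(w['pixels'],(400,300)),cv2.resize(d['pixels'][120:300,160:400],(400,300))]);cv2.imwrite('pics/v4.png',im[:,:,::-1])"
```

```text
time_s: 6.9
position: [523.3, -115.9, 291.9]
time_s: 7.4
position: [555.3, 11.7, 291.8]
time_s: 7.9
position: [587.2, 139.3, 291.8]
time_s: 8.4
position: [619.1, 266.8, 291.7]
tcp_rot: [-0.0, 0.969, 0.247, 0.0]
ft_force: [0.5, -0.5, -0.7]
gripper_width: -0.003
grasp_force: 0.0
```

View pics/v4.png

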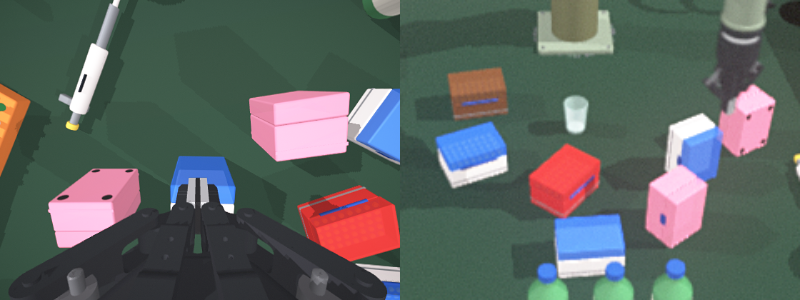

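The scene shows open_box closed at (470,155) in the crop. In the wrist view the end_box lid is square and centred ahead of the fingers at (203,170). I'll descend and make a slow push.

```bash
python3 -m pendant '[{"wx":0,"wy":0,"wz":0,"tx":0,"ty":0,"tz":-0.15,"grip":0},{"wx":0,"wy":0,"wz":0,"tx":0,"ty":0,"tz":-0.3,"grip":0},{"wx":0,"wy":0,"wz":0,"tx":0,"ty":0,"tz":-0.45,"grip":0},{"wx":0,"wy":0,"wz":0,"tx":0,"ty":0,"tz":-0.6,"grip":0},{"wx":0,"wy":0,"wz":0,"tx":0,"ty":0,"tz":-0.72,"grip":0}]'|head -2
python3 -m pendant '[{"wx":0,"wy":0,"wz":0,"tx":-0.047,"ty":-0.026,"tz":0,"grip":0},{"wx":0,"wy":0,"wz":0,"tx":-0.09,"ty":-0.049,"tz":0,"grip":0},{"wx":0,"wy":0,"wz":0,"tx":-0.12,"ty":-0.065,"tz":0,"grip":0},{"wx":0,"wy":0,"wz":0,"tx":-0.14,"ty":-0.077,"tz":0,"grip":0},{"wx":0,"wy":0,"wz":0,"tx":-0.16,"ty":-0.087,"tz":0,"grip":0}]'
python3 -m pendant '[{"wx":0,"wy":0,"wz":0,"tx":-0.023,"ty":-0.013,"tz":0,"grip":0},{"wx":0,"wy":0,"wz":0,"tx":-0.047,"ty":-0.026,"tz":0,"grip":0},{"wx":0,"wy":0,"wz":0,"tx":-0.07,"ty":-0.038,"tz":0,"grip":0},{"wx":0,"wy":0,"wz":0,"tx":-0.094,"ty":-0.051,"tz":0,"grip":0},{"wx":0,"wy":0,"wz":0,"tx":-0.117,"ty":-0.064,"tz":0,"grip":0}]'
python3 -c "
from h import *;d=cap('scene','s4')
cv2.imwrite('pics/v5.png',cv2.resize(d['pixels'][150:270,280:440],(640,480))[:,:,::-1])"
```

```text
time_s: 9.0
position: [618.4, 264.5, 182.0]
time_s: 9.5
position: [595.1, 252.4, 184.8]
tcp_rot: [-0.0, 0.969, 0.247, 0.001]
ft_force: [-0.0, -0.0, 0.8]
gripper_width: 0.0
grasp_force: 0.0
time_s: 10.0
position: [577.1, 242.8, 183.3]
tcp_rot: [-0.0, 0.969, 0.247, 0.0]
ft_force: [0.4, 0.1, 0.8]
gripper_width: -0.005
grasp_force: 0.3
```

View pics/v5.png

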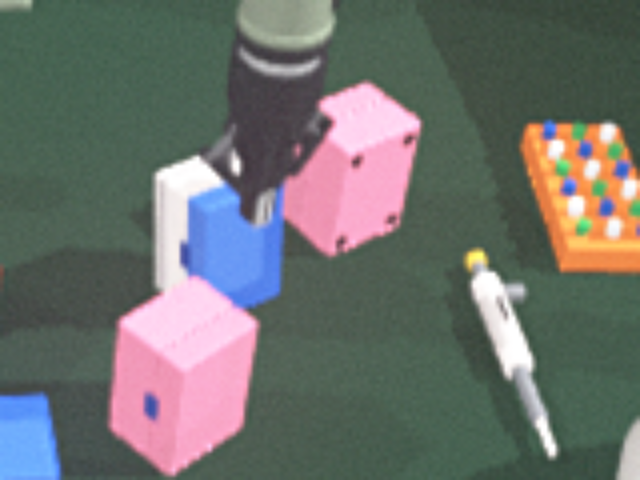

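The view shows the box leaning: the white heel corner at (157,285) has not moved, and the lid's bottom edge has lifted about 3 px. So it is tipping rather than sliding, and I'll keep pushing slowly.

```bash
python3 -m pendant '[{"wx":0,"wy":0,"wz":0,"tx":-0.023,"ty":-0.013,"tz":0,"grip":0},{"wx":0,"wy":0,"wz":0,"tx":-0.047,"ty":-0.026,"tz":0,"grip":0},{"wx":0,"wy":0,"wz":0,"tx":-0.07,"ty":-0.038,"tz":0,"grip":0},{"wx":0,"wy":0,"wz":0,"tx":-0.094,"ty":-0.051,"tz":0,"grip":0},{"wx":0,"wy":0,"wz":0,"tx":-0.117,"ty":-0.064,"tz":0,"grip":0}]'|sed -n '2p;4p'
python3 -m pendant '[{"wx":0,"wy":0,"wz":0,"tx":-0.023,"ty":-0.013,"tz":0,"grip":0},{"wx":0,"wy":0,"wz":0,"tx":-0.047,"ty":-0.026,"tz":0,"grip":0},{"wx":0,"wy":0,"wz":0,"tx":-0.07,"ty":-0.038,"tz":0,"grip":0},{"wx":0,"wy":0,"wz":0,"tx":-0.08,"ty":-0.044,"tz":0,"grip":0},{"wx":0,"wy":0,"wz":0,"tx":-0.09,"ty":-0.049,"tz":0,"grip":0}]'|sed -n '2p;4p'
python3 - <<'E'
from h import *
for n in('scene','top'):
    d=cap(n,n+'5');p=d['pixels'].astype(int)
    m=((p[...,2]>130)&(p[...,2]>p[...,0]+70)).astype(np.uint8)
    for c in cv2.findContours(m,0,2)[0]:
        x,y,w,h=cv2.boundingRect(c)
        if w*h>150 and (290<x<370 and 170<y<245 if n=='scene' else 160<x<240 and 170<y<290): print(n,x,y,w,h,cv2.contourArea(c))
E
```

```text
position: [559.3, 233.1, 183.2]
ft_force: [0.5, -0.6, 0.8]
position: [546.0, 225.8, 183.2]
ft_force: [-0.6, -0.8, 0.5]
scene 320 188 29 35 619.5
top 207 196 11 21 135.0
```

```bash
python3 -m pendant '[{"wx":0,"wy":0,"wz":0,"tx":-0.015,"ty":-0.008,"tz":0,"grip":0},{"wx":0,"wy":0,"wz":0,"tx":-0.03,"ty":-0.016,"tz":0,"grip":0},{"wx":0,"wy":0,"wz":0,"tx":-0.045,"ty":-0.024,"tz":0,"grip":0},{"wx":0,"wy":0,"wz":0,"tx":-0.06,"ty":-0.033,"tz":0,"grip":0},{"wx":0,"wy":0,"wz":0,"tx":-0.075,"ty":-0.041,"tz":0,"grip":0}]'|sed -n '2p;4p'
cat > m.py <<'E'
from h import *
for n in('scene','top'):
    d=cap(n,n+'5');p=d['pixels'].astype(int)
    m=((p[...,2]>130)&(p[...,2]>p[...,0]+70)).astype(np.uint8)
    for c in cv2.findContours(m,0,2)[0]:
        x,y,w,h=cv2.boundingRect(c)
        if w*h>150 and (290<x<370 and 170<y<245 if n=='scene' else 160<x<240 and 170<y<290): print(n,x,y,w,h,cv2.contourArea(c))
E
python3 m.py
```

```text
position: [534.8, 219.7, 183.3]
ft_force: [-0.0, -1.0, -0.1]
scene 311 182 36 36 653.5
top 209 203 20 42 458.5
```

```bash
python3 -m pendant '[{"wx":0,"wy":0,"wz":0,"tx":-0.015,"ty":-0.008,"tz":0,"grip":0},{"wx":0,"wy":0,"wz":0,"tx":-0.03,"ty":-0.016,"tz":0,"grip":0},{"wx":0,"wy":0,"wz":0,"tx":-0.03,"ty":-0.016,"tz":0,"grip":0},{"wx":0,"wy":0,"wz":0,"tx":-0.03,"ty":-0.016,"tz":0,"grip":0},{"wx":0,"wy":0,"wz":0,"tx":-0.03,"ty":-0.016,"tz":0,"grip":0}]'|sed -n '2p;4p'
python3 m.py
```

```text
position: [530.6, 217.4, 183.3]
ft_force: [0.8, -0.1, 0.5]
scene 300 180 39 31 628.0
top 206 213 30 49 732.5
```

It looks fallen. I'll retreat up and outward, then check everything.

```bash
python3 -m pendant '[{"wx":0,"wy":0,"wz":0,"tx":0.05,"ty":0.03,"tz":0.15,"grip":0},{"wx":0,"wy":0,"wz":0,"tx":0.2,"ty":0.1,"tz":0.35,"grip":0},{"wx":0,"wy":0,"wz":0,"tx":0.4,"ty":0.2,"tz":0.55,"grip":0},{"wx":0,"wy":0,"wz":0,"tx":0.6,"ty":0.3,"tz":0.75,"grip":0},{"wx":0,"wy":0,"wz":0,"tx":0.8,"ty":0.4,"tz":0.9,"grip":0}]'|sed -n '1,2p;4p'
python3 -c "
from h import *;d=cap('scene','s6');w=cap('top','t6')
im=np.hstack([cv2.resize(w['pixels'][100:310,120:400],(400,300)),cv2.resize(d['pixels'][130:280,180:380],(400,300))]);cv2.imwrite('pics/v6.png',im[:,:,::-1])"
```

```text
time_s: 12.85
position: [652.0, 278.1, 321.1]
ft_force: [0.2, -0.3, 0.7]
```

View pics/v6.png

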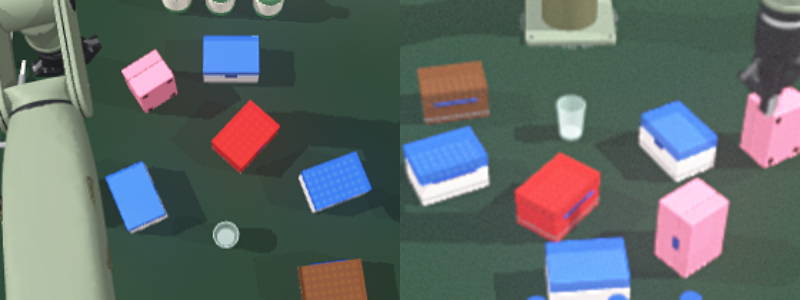

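Both boxes look right: end_box is flat with its lid up at top crop (137,197), and open_box is shut at (335,182). I'll make one numeric check of size and position at z = 72.

```bash
python3 - <<'E'
from h import *
np.set_printoptions(suppress=True,precision=1)
for f,boxes in(('t6',((190,205,245,275),(320,195,390,260))),('s6',((296,170,345,225),(175,180,230,235)))):
    d=load(f);p=d['pixels'].astype(int)
    for x0,y0,x1,y1 in boxes:
        q=p[y0:y1,x0:x1];m=((q[...,2]>110)&(q[...,2]>q[...,0]+60)).astype(np.uint8)
        c=max(cv2.findContours(m,0,1)[0],key=cv2.contourArea).reshape(-1,2)+[x0,y0]
        P=onz(d,c,72)[:,:2].astype(np.float32);R=cv2.minAreaRect(P);print(f,np.array(R[0]),np.array(R[1]),R[2])
E
```

```text
t6 [456.9 178. ] [124.9  86.9] 28.00469398498535
t6 [ 511.4 -233.9] [ 89.6 128. ] 23.242950439453125
s6 [473.6 174.5] [142.5 105.6] 27.738008499145508
s6 [ 529.1 -232.3] [120.5 130.7] 23.28609848022461
```

```bash
python3 -c "
from station import r
print(r.hand_in())"
```

```text
the job is handed in; nothing more can be done
None
```

I handed the job in at about 13 s: end_box was tipped onto its white base with the blue lid up, and open_box's lid was flipped over and pressed shut; the last pictures show both about where they started and no bystander visibly disturbed.

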